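Hold a cleat against the sprung stop

ROBOT

A 7-joint arm with a two-finger parallel gripper is mounted at the origin on a cart in front of the work surface, level with it; the furniture and walls round the work are solid. World frame = base frame: x ahead of the robot, y to its left, z up, the work surface at z = 0. Lengths are in m, angles in rad, forces in N, time in s.
With the tool pointing down it reaches from about 0.425 to 0.875 m from the base axis. Payload 4.7 kg.
Tool frame: the origin (TCP) lies on the centre line of the jaws, within the pads' length; the fingertips stand 17 mm ahead of it and the grasp point (between the pads) lies 2 mm behind it; z points along the fingers, x is the direction in which the jaws open and shut, and the axes are right-handed (so a half turn about z gives the same grasp; the last joint's range is limited). The gripper opens to 87 mm and grips with 3 to 60 N. Pads are 19 mm wide; open, the fingers measure 117 mm over their backs; the gripper's body (75 mm by 190 mm) begins 51 mm behind the grasp point.
Start: joints at [1.212, 0.321, -0.07, 1.45, 0.023, 1.371, -0.057], TCP at [0.237, -0.605, 0.24] pointing down, gripper open.
Joint ranges: [-2.86, 2.86], [-0.3, 2.09], [-1.38, 1.24], [0.06, 2.45], [-1.56, 4.7], [0.09, 2.05], [-2.69, 2.69]. Speed limits (rad/s): [2.57, 2.57, 3.14, 3.14, 3.14, 3.14, 3.14].

INTERFACE

Orientations are given as a unit quaternion [w, x, y, z].
In Python, from bench import arm gives the robot as it stands. The module is installed in compiled form; this text tells all that it offers.
- The arm moves only by the tool send_rows, never from a script. Its argument "commands" is a list of rows, each a list of 7 numbers: the shift along the world's x, y, z in mm, then the turn, a rotation vector about the world's x, y, z in rad, then the finger opening in mm, from 0 to 87. A call has 1 to 8 rows; each row shifts and turns the commanded pose from where the row before left it; what a row does not reach is not made up. A row lasts 1/10 s, in which the tool goes at most 50 mm and 8.59 degrees, less where a joint would pass 70% of its speed; a pose out of reach is approached as far as the arm can. A call with a gripper value outside its range is refused whole. The fingers move at their own pace and stop on an object; the grip force is fixed at half the most. Time passes only in rows, so rows that do not move let the fingers close. It gives the time, the measured TCP pose, the force and the opening at its end, in the units of the state.
- arm.observe(): the state, without advancing time (a new reading comes with each control period).
- arm.snapshot(name): name is "side" or "top" or "wrist"; returns a dict with "frame" (480x640x3 uint8, red, green, blue), "camera_matrix" (3x3 intrinsics, pixels), "k1" (the pictures are not rectified: a ray, as slopes to the right and down, at radius r is drawn at 1 + k1 r^2 times it, then the intrinsics apply), "R" (3x3) and "t" (3): a world point X has camera coordinates R X + t. Camera axes: x right, y down, z forward; pixel columns grow to the right and rows downward; lengths in m; the calibration is good to about 2 mm. A picture is of the moment at which its call begins. There is no depth.
- arm.job_done(): hands the job in, once; it reports no verdict.
The state is a dict: "t": time; "joints": joint angles; "dq": joint speeds; "joint_efforts": joint torques, N m; "position": TCP position; "orientation": TCP orientation; "wrist_force": force on the tool from outside, world axes, zero at the start; "moment": the same for the moment, N m; "opening": finger opening in m.
Only numpy, scipy, OpenCV 4.12 (cv2) and the standard library are available. Lean on these libraries where they do the work, as an engineer would, in place of code of your own. Each camera call takes 0.05 s, during which the arm holds its last target.

TASK

Take the steel stop plate from its wooden rest, push it fully home in the slot of the jig's sprung stop block and let go of it. Then lay the timber cleat flat on the jig's wooden bed, lengthwise along the centre line, and press its end against the plate with about 10 N, so that the block's pointer stands between the two marks and the block never runs onto its end stop. Hold that push steadily for at least three seconds and finish still holding it, so that a helper can drive the screws; leave the tin, pliers and tape measure where they are.

Things in the scene. Friction and masses are not known exactly. Their poses are not given: they have to be found in the camera images.
- plate_center (a point): centre of the loose steel stop plate (0.22 kg): 8 mm thick along its x, 50 wide along y, 70 high along z, thin dark line 17 mm above its foot; same either way round. It starts upright in a fixed light wooden rest (50 x 90 mm, 28 high; slot 12 x 56, 18 deep), foot 10 mm above the table, upper 52 mm free.
- slot_mouth (a point): centre of the slot's mouth in the top of the jig's grey sprung block, 33 mm above the table; moves with the block. Slot 10 mm wide along x, 54 long along y, 17 deep, 3 mm chamfer; block 36 x 72 mm. Plate home: its centre 18 mm above this point. x is the way the block gives and the cleat is pressed (away from the robot, within 0.3 rad of ahead), z up.
- stop_block (a joint): travel of the sprung block along the jig's x in m: 0 at rest (nearest the bed), 0.022 at its end stop. Spring force 2 N + 0.8 N per mm: 0.010 is 10 N. A small brass pointer on the block passes over the right-hand rail (seen along x); its dark marks stand at 5 mm (6 N) and 15 mm (14 N) of travel.
- bed_top (a point): point on the centre line of the fixed jig's wooden bed, on its top, 36 mm above the table; axes as slot_mouth's. The flat bed, with a black centre line, is 80 mm wide and spans x -77 to +53 mm of this point. slot_mouth is at x +74, y 0 at rest. The steel base spans x -100 to +170, 96 mm wide; nothing of the jig but the plate is over 38 mm high.
- cleat_center (a point): centre of the loose timber cleat, a block 120 mm long along its x, 36 mm wide along y, 40 mm high along z, about 0.15 kg (0.10 to 0.21), lying flat on the table at the start; the same either way round. Two small dark pilot holes on its top.
- bolt_tin: bystander: open round grey tin, 60 mm across, 45 mm high; origin at the centre of its underside
- pliers: bystander: pliers with red grips lying flat, 170 x 56 x 14 mm; origin at the centre of the underside
- tape: bystander: yellow tape measure, 66 x 76 x 34 mm; origin at the centre of the underside
Not all that is in view belongs to the job. Of the things shaped like the part that bears cleat_center, the dark wooden one is meant.

How it is judged:
On the way, in this order (a step that is already met when the one before it is completed fails the run):
1. the stop plate stands fully home in the slot, let go (z of plate_center in the frame of slot_mouth between 0.0145 and 0.0215 m and x of plate_center in the frame of slot_mouth between -0.006 and 0.006 m and y of plate_center in the frame of slot_mouth between -0.006 and 0.006 m and angle between plate_center's own z axis and vertical below 0.2 rad and angle between the x axis of plate_center and the x axis of slot_mouth, either way round below 0.2 rad and contact force between the fingers and plate below 0.1 N), for 0.2 s.
2. the cleat is pressed flat and square against the plate with 6 to 14 N for 2.5 s (all of step 1 and z of cleat_center in the frame of bed_top between 0.017 and 0.024 m and y of cleat_center in the frame of bed_top between -0.012 and 0.012 m and angle between cleat_center's own z axis and vertical below 0.08 rad and angle between the x axis of cleat_center and the x axis of bed_top, either way round below 0.12 rad and contact force between cleat and plate between 6 and 14 N and value of joint stop_block between 0.0045 and 0.0155 m and contact force between any of the fingers, the arm and cleat above 3 N), for 2.5 s.
At the end, for the whole second after the job is handed in: Still holding: plate home in the slot (foot within 3.5 mm of its floor, within 0.2 rad), let go; cleat at rest, flat on the bed (4 mm, 0.08 rad), along it (0.12 rad), within 12 mm of the centre line, touched by the robot and pressed on the plate with 6 to 14 N (travel 4.5 to 15.5 mm) (all of step 2 and linear speed of cleat below 0.01 m/s); the arm keeps its last pose, push and grip.
It fails at once if the stop block is driven onto its end stop (value of joint stop_block above 0.021 m).
It fails at once if the tin, pliers or tape measure is disturbed (distance of any of bolt_tin, pliers, tape from where it was at the start of the episode above 0.03 m).
It also fails if it takes over 72 s, if anything falls off the work surface, if the arm or the gripper's body presses on something with over 40 N, if the wrist force passes 120 N, or if a joint passes its speed limit or range.

## Working session

There is one attempt and no reset: what is moved stays moved. The work goes in short steps, Python scripts to look and compute and a tool call to move; the robot and the scene stay as the last step left them, time stands still between calls to the robot, and variables do not carry over. Pictures are saved under pics/ and viewed, and the job is handed in when it is done.

Besides the shell and the picture viewer there is one more tool, called after "Request:" as name([rows], argument=value, ...), one row to a line, values as JSON. send_rows: Moves the arm, as the interface text tells. Its arguments: {"type":"object","properties":{"commands":{"type":"array","items":{"type":"array","items":{"type":"number"}}}},"required":["commands"]}

```bash
mkdir -p pics; python3 - <<'E'
from bench import arm
import cv2,pickle
print(arm.observe())
for n in ["side","top","wrist"]:
    s=arm.snapshot(n); pickle.dump(s,open(f"pics/{n}0.pkl","wb"))
    cv2.imwrite(f"pics/{n}0.png",s["frame"][:,:,::-1]); print(n,s["camera_matrix"],s["k1"],s["R"],s["t"])
E
```

```text
{'t': 0.0, 'joints': array([ 1.21207871,  0.32182096, -0.07008377,  1.4516415 ,  0.02260532,
        1.37079741, -0.05689984]), 'dq': array([-0.0007642 ,  0.00116114,  0.00138975, -0.00173918,  0.00104616,
        0.00287322,  0.00013857]), 'joint_efforts': array([-2.42066799e-04, -4.91288888e+01, -4.04183641e-01, -3.12529814e+01,
       -6.39472157e-02,  4.35701001e-02,  1.78564374e-04]), 'position': array([ 0.23652487, -0.60489419,  0.23847962]), 'orientation': array([-4.86995169e-04,  8.25913976e-01, -5.63795371e-01, -8.04143685e-04]), 'wrist_force': array([ 0.18983038,  0.47379946, -0.52575134]), 'moment': array([-0.00018568, -0.05637192, -0.02789798]), 'opening': 0.08692668290834488}
side [[524.00145161   0.         316.73542837]
 [  0.         524.00145161 239.68259295]
 [  0.           0.           1.        ]] -0.03446241669048959 [[-0.84251316 -0.53865317  0.00493267]
 [-0.33146493  0.51118617 -0.79298153]
 [ 0.4246205  -0.66973238 -0.60922571]] [0.46653818 0.18304816 0.85705321]
top [[469.84917854   0.         320.07961896]
 [  0.         469.84917854 234.99097386]
 [  0.           0.           1.        ]] -0.02193094192301398 [[-0.02658259 -0.99954182  0.01447434]
 [-0.98030306  0.02323082 -0.19612811]
 [ 0.195702   -0.01940283 -0.98047145]] [0.07535152 0.52636271 0.92197457]
wrist [[358.01373689   0.         323.24877941]
 [  0.         358.01373689 242.03533396]
 [  0.           0.           1.        ]] -0.06703848013444119 [[ 0.36464329 -0.93114463 -0.00222314]
 [-0.90164182 -0.35368401  0.24889688]
 [-0.23254528 -0.0887541  -0.96852744]] [-0.64884925 -0.0312471   0.38954007]
```

View pics/top0.png

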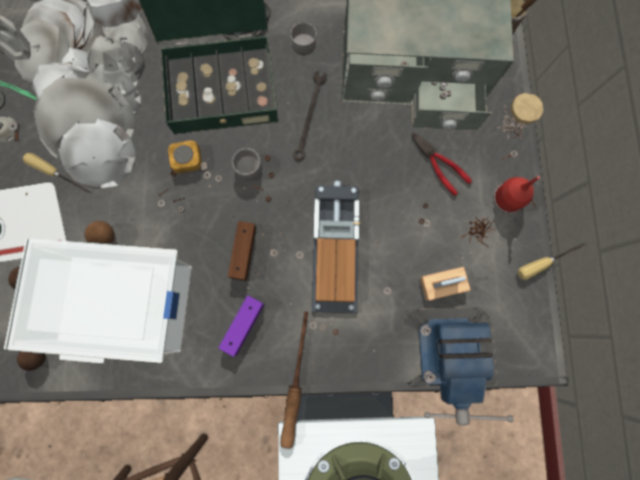

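View pics/side0.png

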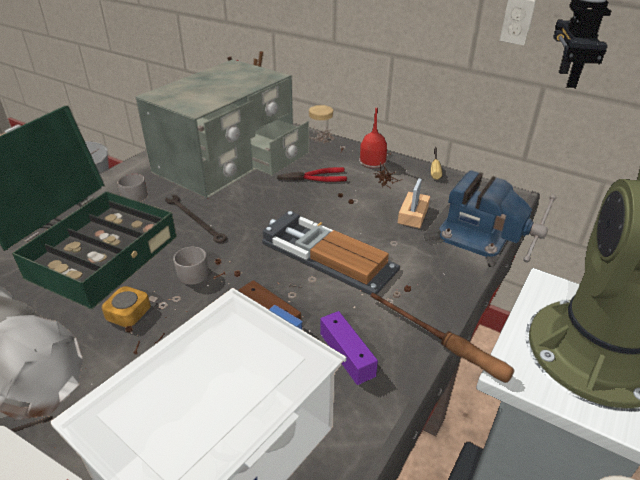

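View pics/wrist0.png

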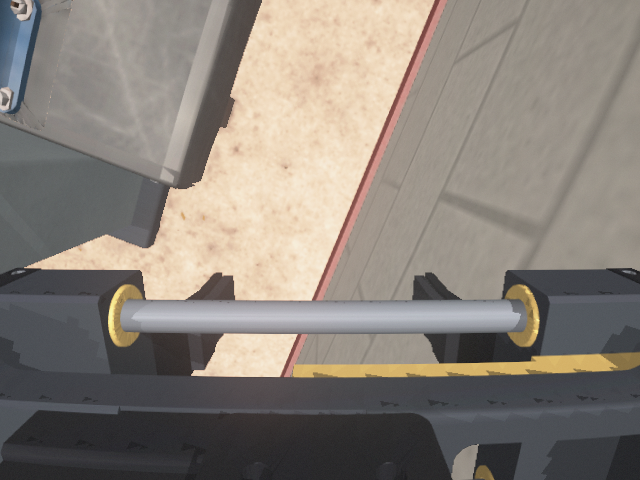

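```bash
cat > h.py <<'E'
import numpy as np, cv2, pickle
def snap(n,name):
    from bench import arm
    s=arm.snapshot(n); pickle.dump(s,open(f"pics/{name}.pkl","wb")); cv2.imwrite(f"pics/{name}.png",s["frame"][:,:,::-1]); return s
def load(name): return pickle.load(open(f"pics/{name}.pkl","rb"))
def ray(s,uv):
    K=s["camera_matrix"]; uv=np.atleast_2d(np.array(uv,float))
    d=cv2.undistortPoints(uv[:,None,:],K,np.array([s["k1"],0,0,0.]))[:,0,:]
    d=np.c_[d,np.ones(len(d))]@s["R"]; c=-s["R"].T@s["t"]
    return c,d
def onz(s,uv,z):
    c,d=ray(s,uv); return c+d*((z-c[2])/d[:,2])[:,None]
def proj(s,X):
    X=np.atleast_2d(np.array(X,float)); r=cv2.Rodrigues(s["R"])[0]
    return cv2.projectPoints(X,r,s["t"],s["camera_matrix"],np.array([s["k1"],0,0,0.]))[0][:,0]
def crop(s,u0,v0,u1,v1,k,name):
    im=cv2.resize(s["frame"][v0:v1,u0:u1],None,fx=k,fy=k,interpolation=cv2.INTER_CUBIC); cv2.imwrite(f"pics/{name}.png",im[:,:,::-1])
E
python3 - <<'E'
from h import *
s=load("top0"); crop(s,300,170,400,320,4,"c1"); crop(s,410,255,490,310,8,"c2"); crop(s,210,210,280,370,3.5 and 4,"c3")
s=load("side0"); crop(s,255,200,405,300,5,"c4"); crop(s,385,170,445,235,8,"c5")
E
```

```text
(no output)
```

View pics/c1.png

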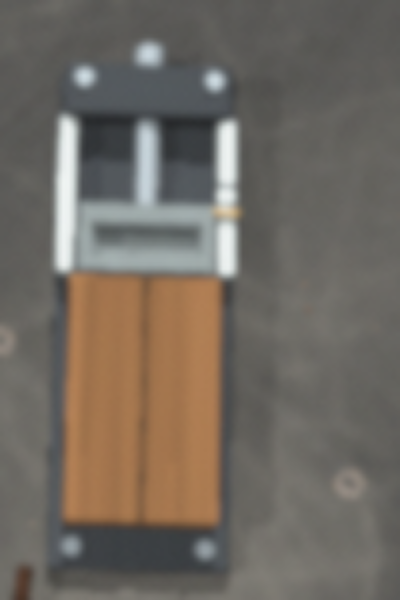

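View pics/c2.png

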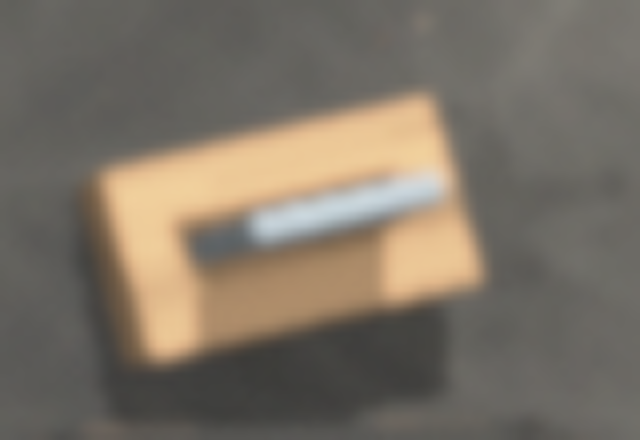

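View pics/c4.png

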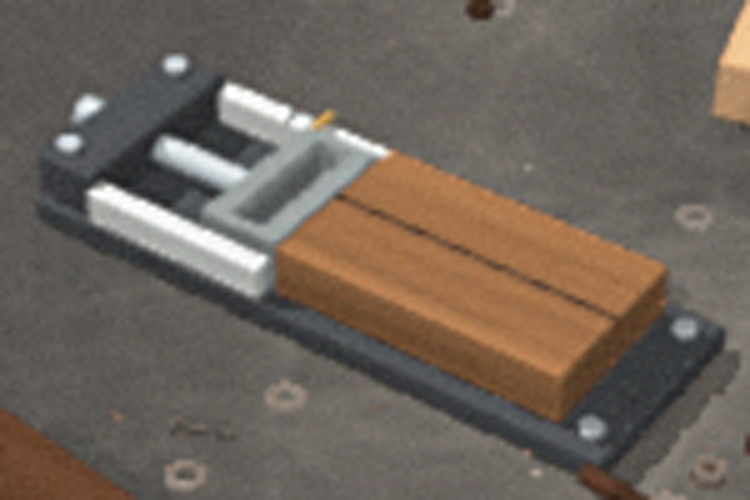

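View pics/c5.png

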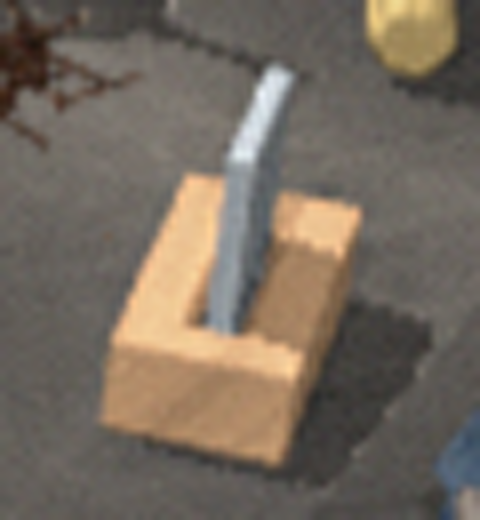

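View pics/c3.png

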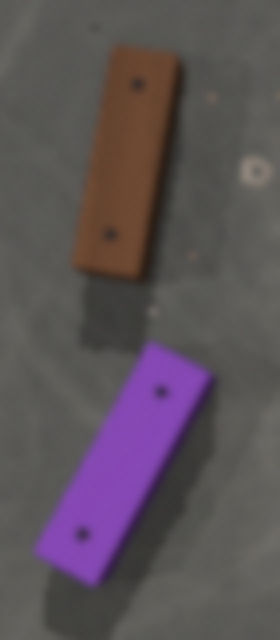

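```bash
python3 - <<'E'
from h import *
s=load("top0"); hsv=cv2.cvtColor(s["frame"],cv2.COLOR_RGB2HSV)
def c2p(c,o,k): return (np.array(c,float)+.5)/k-.5+np.array(o)
# bed corners from crop c1
bed=c2p([[66,273],[222,273],[219,525],[62,522]],(300,170),4)
B=onz(s,bed,.036); print("bed",B.round(4)); 
ctr=onz(s,c2p([[146,278],[141,523]],(300,170),4),.036); d=ctr[0]-ctr[1]; print("line",ctr.round(4),np.linalg.norm(d),np.arctan2(d[1],d[0]))
slot=c2p([[91,220],[204,220],[204,248],[91,248]],(300,170),4); S=onz(s,slot,.033); print("slot",S.round(4),S.mean(0)); 
blk=c2p([[78,203],[216,203],[217,270],[77,270]],(300,170),4); S=onz(s,blk,.033); print("blk",S.round(4),S.mean(0)); 
pl=c2p([[248,215],[436,170],[446,198],[252,247]],(410,255),8); P=onz(s,pl,.08); print("plate top",P.round(4),P.mean(0))
d=P[1]+P[2]-P[0]-P[3]; print(np.arctan2(d[1],d[0]))
rest=c2p([[102,172],[432,92],[486,283],[158,365]],(410,255),8); P=onz(s,rest,.028); print("rest",P.round(4),P.mean(0)); d=P[1]+P[2]-P[0]-P[3]; print(np.arctan2(d[1],d[0]))
for nm,c in (("dark",[[114,46],[179,53],[146,280],[72,266]]),):
    P=onz(s,c2p(c,(210,210),4),.04); print(nm,P.round(4),P.mean(0))
H=onz(s,c2p([[138,84],[110,234]],(210,210),4),.04); d=H[0]-H[1]; print(H.round(4),H.mean(0),np.linalg.norm(d),np.arctan2(d[1],d[0]))
# side view
t=load("side0")
print("side bed", onz(t,c2p([[390,153],[667,268],[560,382],[278,245]],(255,200),5),.036).round(4))
print("side slot", onz(t,c2p([[315,143],[340,155],[258,226],[237,214]],(255,200),5),.033).round(4))
print("side plate",onz(t,c2p([[276,66],[294,75],[250,160],[232,152]],(385,170),8),.08).round(4))
E
```

```text
bed [[ 0.5252  0.0703  0.036 ]
 [ 0.5233 -0.0118  0.036 ]
 [ 0.3917 -0.0049  0.036 ]
 [ 0.3953  0.0756  0.036 ]]
line [[0.5215 0.0283 0.036 ]
 [0.3938 0.0351 0.036 ]] 0.12792364653520094 -0.05323352235570635
slot [[ 0.5541  0.0563  0.033 ]
 [ 0.5527 -0.0037  0.033 ]
 [ 0.5375 -0.0031  0.033 ]
 [ 0.5389  0.0567  0.033 ]] [0.54582282 0.02650966 0.033     ]
blk [[ 0.5635  0.0629  0.033 ]
 [ 0.5618 -0.0105  0.033 ]
 [ 0.5255 -0.0096  0.033 ]
 [ 0.5273  0.0644  0.033 ]] [0.54452874 0.02681013 0.033     ]
plate top [[ 0.4229 -0.1736  0.08  ]
 [ 0.4328 -0.2215  0.08  ]
 [ 0.4258 -0.2234  0.08  ]
 [ 0.415  -0.174   0.08  ]] [ 0.42414303 -0.19813251  0.08      ]
-1.3604805777748117
rest [[ 0.44   -0.1503  0.028 ]
 [ 0.4588 -0.2392  0.028 ]
 [ 0.4083 -0.2491  0.028 ]
 [ 0.3894 -0.1614  0.028 ]] [ 0.42413208 -0.20001332  0.028     ]
-1.3604054104298835
dark [[0.5643 0.2336 0.04  ]
 [0.5597 0.1994 0.04  ]
 [0.4405 0.2163 0.04  ]
 [0.4486 0.2543 0.04  ]] [0.50326724 0.22591115 0.04      ]
[[0.5435 0.2209 0.04  ]
 [0.4647 0.2349 0.04  ]] [0.50412045 0.22790517 0.04      ] 0.0800236474110264 -0.1764521778341752
side bed [[ 0.5183 -0.0036  0.036 ]
 [ 0.3912  0.0019  0.036 ]
 [ 0.3944  0.0821  0.036 ]
 [ 0.5236  0.0709  0.036 ]]
side slot [[0.5495 0.0036 0.033 ]
 [0.5366 0.0051 0.033 ]
 [0.5387 0.062  0.033 ]
 [0.5499 0.0601 0.033 ]]
side plate [[ 0.4298 -0.2184  0.08  ]
 [ 0.4238 -0.2167  0.08  ]
 [ 0.416  -0.1702  0.08  ]
 [ 0.4216 -0.1712  0.08  ]]
```

```bash
python3 - <<'E'
from h import *
s=load("top0"); a=cv2.resize(s["frame"][300:430,410:520],None,fx=3.6,fy=3.6,interpolation=cv2.INTER_CUBIC)
t=load("side0");b=cv2.resize(t["frame"][160:275,430:540],None,fx=3.6,fy=3.6,interpolation=cv2.INTER_CUBIC)
h=max(a.shape[0],b.shape[0]); p=lambda i:np.pad(i,((0,h-i.shape[0]),(0,0),(0,0)))
cv2.imwrite("pics/v.png",np.hstack([p(a),p(b)])[:,:,::-1]); print(a.shape,b.shape)
E
```

```text
(468, 396, 3) (414, 396, 3)
```

View pics/v.png

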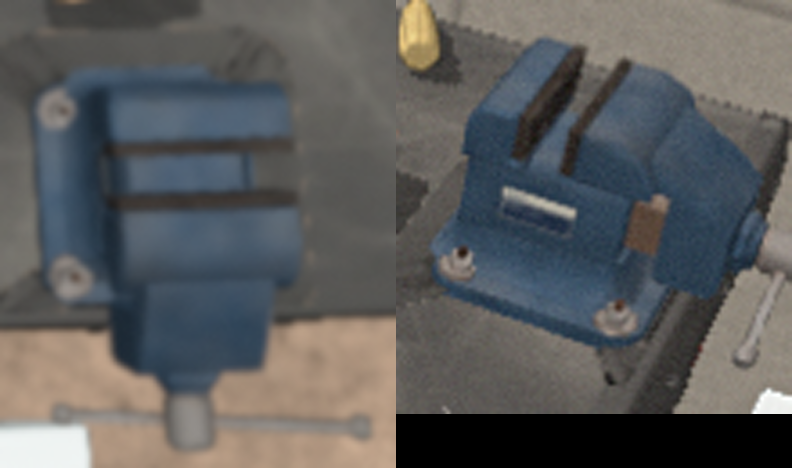

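```bash
cat >> h.py <<'E'
def tri(obs):
    A=np.zeros((3,3));b=np.zeros(3);L=[]
    for s,uv in obs:
        c,d=ray(s,uv); d=d[0]/np.linalg.norm(d[0]); M=np.eye(3)-np.outer(d,d); A+=M;b+=M@c; L.append((c,M))
    x=np.linalg.solve(A,b); return x,[np.linalg.norm(M@(x-c)) for c,M in L]
E
python3 - <<'E'
from h import *
s=load("top0");t=load("side0")
k=3.6
for a,b in (((107,147),(124,132)),((108,88),(74,118)),((292,142),(184,48))):
    print(tri([(s,(np.array(a)+.5)/k-.5+[410,300]),(t,(np.array(b)+.5)/k-.5+[430,160])]))
E
```

```text
(array([ 0.30982853, -0.15502666,  0.10882345]), [np.float64(0.00013076388820831673), np.float64(0.00013076388820836094)])
(array([ 0.33978892, -0.15878162,  0.10544866]), [np.float64(0.00011485838542620133), np.float64(0.00011485838542617516)])
(array([ 0.30947788, -0.25027657,  0.11517118]), [np.float64(6.73958255758381e-05), np.float64(6.739582557587863e-05)])
```

Request:
send_rows([
  [19,41,0,0,0,0.14,87],
  [19,41,0,0,0,0.14,87],
  [19,41,0,0,0,0.14,87],
  [19,41,0,0,0,0.14,87],
  [19,41,-5,0,0,0.14,87],
  [19,41,-5,0,0,0.14,87],
  [19,41,-5,0,0,0.14,87],
  [19,41,-5,0,0,0.14,87],
])

```text
t: 0.95
position: [0.3891, -0.2755, 0.2193]
orientation: [0.0, 0.999, -0.036, 0.0]
wrist_force: [1.3, -0.3, 0.4]
opening: 0.0872
```

Request:
send_rows([
  [17,40,0,0,0,0.14,87],
  [18,40,0,0,0,0.147,87],
  [0,0,0,0,0,0,87],
])

```text
t: 1.25
position: [0.4263, -0.1908, 0.2198]
orientation: [-0.001, 0.994, 0.111, 0.001]
wrist_force: [1.4, 1.1, 0.6]
opening: 0.0873
```

```bash
python3 - <<'E'
from h import *
from bench import arm
s=snap("wrist","w1");snap("top","t1"); o=arm.observe()
print(o["t"],o["position"],o["orientation"],o["wrist_force"])
from scipy.spatial.transform import Rotation as R
q=o["orientation"];M=R.from_quat(q[[1,2,3,0]]).as_matrix();print(M.round(3)); print("tool->cam",s["R"]@o["position"]+s["t"],(s["R"]@M).round(3))
E
```

```text
1.35 [ 0.42387082 -0.19667476  0.2195638 ] [ 3.58012112e-04  9.94452676e-01  1.05184216e-01 -1.69626469e-04] [-1.19427752 -0.40739189 -0.37327806]
[[ 0.978  0.209 -0.   ]
 [ 0.209 -0.978 -0.001]
 [-0.     0.001 -1.   ]]
tool->cam [-0.00302724  0.03446595  0.15880276] [[ 1.    -0.012 -0.002]
 [ 0.011  0.969 -0.246]
 [ 0.004  0.246  0.969]]
```

View pics/w1.png

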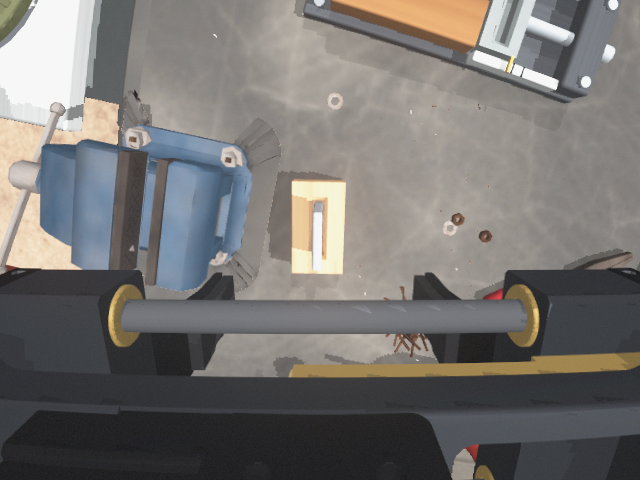

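```bash
python3 - <<'E'
from h import *
s=load("w1"); crop(s,280,170,360,280,7,"c6")
E
```

```text
(no output)
```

View pics/c6.png

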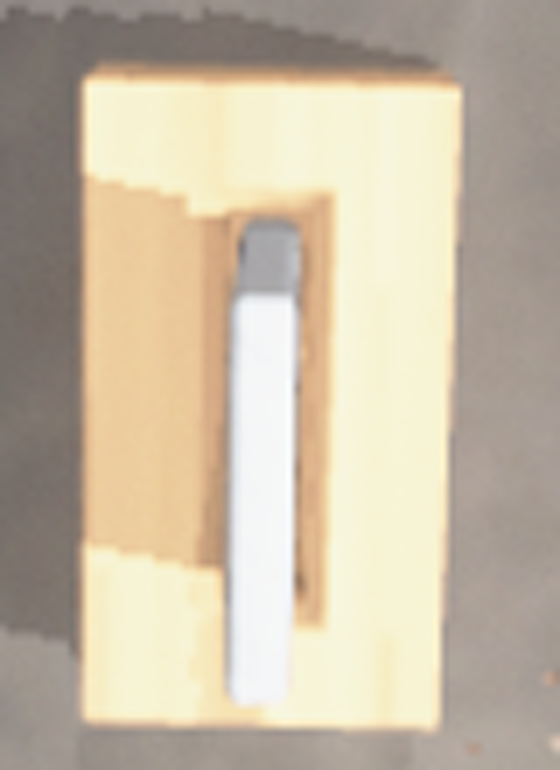

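```bash
python3 - <<'E'
from h import *
s=load("w1"); k=7
f=lambda c:(np.array(c,float)+.5)/k-.5+[280,170]
P=onz(s,f([[235,293],[300,293],[290,703],[228,703]]),.08);print(P.round(4),P.mean(0)); d=(P[0]+P[1]-P[2]-P[3]);print(np.arctan2(d[1],d[0])-np.pi/2)
Q=onz(s,f([[83,85],[460,85],[440,725],[83,722]]),.028);print(Q.round(4),Q.mean(0)); d=(Q[0]+Q[1]-Q[2]-Q[3]);print(np.arctan2(d[1],d[0])-np.pi/2)
T=load("t1")["frame"]
cv2.imwrite("pics/t1.png",T[:,:,::-1])
E
```

```text
[[ 0.4134 -0.173   0.08  ]
 [ 0.4207 -0.1713  0.08  ]
 [ 0.4305 -0.22    0.08  ]
 [ 0.4232 -0.2216  0.08  ]] [ 0.42196273 -0.19645184  0.08      ]
0.19802983075829195
[[ 0.3882 -0.1587  0.028 ]
 [ 0.4372 -0.1477  0.028 ]
 [ 0.4556 -0.2358  0.028 ]
 [ 0.406  -0.2465  0.028 ]] [ 0.42174332 -0.19715477  0.028     ]
0.20323471498198908
```

Request:
send_rows([
  [-1,0,-40,0,0,-0.008,87],
  [-1,0,-40,0,0,0,87],
  [0,0,-35,0,0,0,87],
  [0,0,-20,0,0,0,87],
  [0,0,-10,0,0,0,87],
  [0,0,-4,0,0,0,87],
  [0,0,0,0,0,0,87],
])

```text
t: 2.05
position: [0.4218, -0.1982, 0.0708]
orientation: [0.0, 0.995, 0.1, 0.0]
wrist_force: [-0.6, 0.3, 0.1]
opening: 0.087
```

```bash
python3 - <<'E'
from h import *
from bench import arm
s=snap("wrist","w2");o=arm.observe();print(o["position"],o["orientation"],o["wrist_force"])
snap("side","s2"); crop(load("s2"),360,130,480,250,6,"c7")
E
```

```text
[ 0.4222641  -0.19817234  0.0714133 ] [4.57865623e-04 9.95005849e-01 9.98138197e-02 5.93137576e-04] [ 0.16425741 -0.48254514  0.50517931]
```

View pics/w2.png

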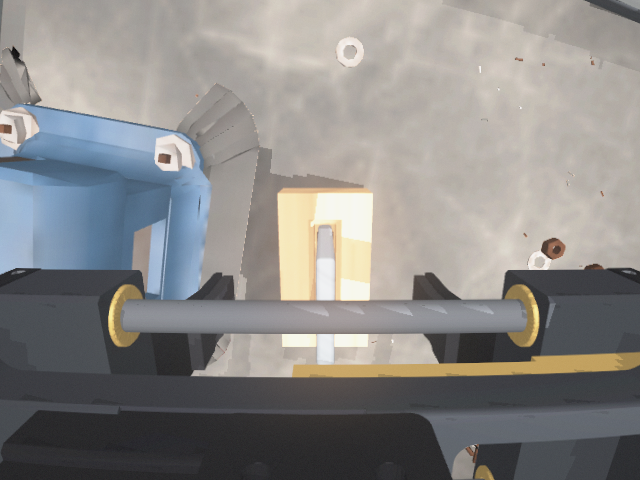

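View pics/s2.png

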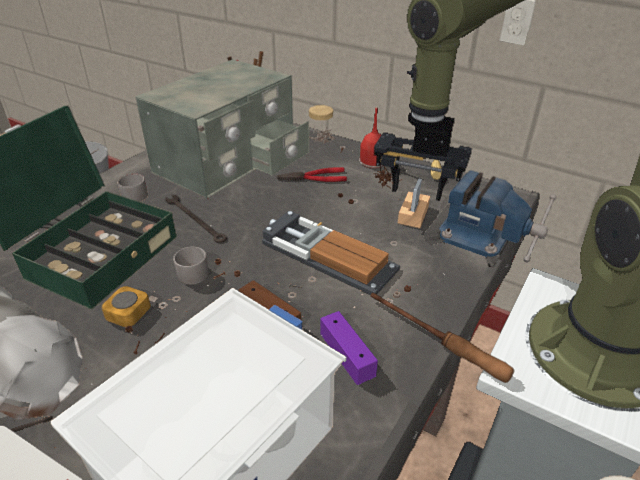

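Request:
send_rows([
  [0,1,0,0,0,0,40],
  [0,0,0,0,0,0,0],
  [0,0,0,0,0,0,0],
  [0,0,0,0,0,0,0],
  [0,0,0,0,0,0,0],
  [0,0,0,0,0,0,0],
  [0,0,0,0,0,0,0],
  [0,0,0,0,0,0,0],
])

```text
t: 2.95
position: [0.4217, -0.1964, 0.0706]
orientation: [-0.0, 0.995, 0.1, 0.0]
wrist_force: [-0.3, 0.1, -0.6]
opening: 0.0308
```

```bash
python3 - <<'E'
from bench import arm
o=arm.observe();print(o["position"],o["orientation"],o["wrist_force"],o["opening"])
E
```

```text
[ 0.42171754 -0.19636718  0.07055307] [-1.66951835e-05  9.94955078e-01  1.00321446e-01  2.38178173e-05] [-0.32656505  0.12979898 -0.59931108] 0.030805418244653753
```

Request:
send_rows([
  [0,0,0,0,0,0,0],
  [0,0,0,0,0,0,0],
  [0,0,0,0,0,0,0],
  [0,0,0,0,0,0,0],
  [0,0,0,0,0,0,0],
])

```text
t: 3.45
position: [0.4217, -0.1963, 0.0706]
orientation: [-0.0, 0.995, 0.1, 0.0]
wrist_force: [0.6, -0.8, -0.1]
opening: 0.0078
```

Request:
send_rows([
  [0,0,10,0,0,0,0],
  [0,0,30,0,0,0,0],
  [0,0,40,0,0,0,0],
  [20,28,0,0,0,-0.05,0],
  [30,40,0,0,0,-0.07,0],
  [30,40,0,0,0,-0.07,0],
  [30,38,0,0,0,-0.056,0],
  [11,20,0,0,0,0,0],
])

```text
t: 4.25
position: [0.5449, -0.0255, 0.1515]
orientation: [-0.001, 1.0, -0.021, 0.001]
wrist_force: [0.0, -0.4, -1.8]
opening: 0.0079
```

Request:
send_rows([
  [0,0,0,0,0,0,0],
  [0,0,0,0,0,0,0],
])

```text
t: 4.45
position: [0.5424, -0.0302, 0.1505]
orientation: [0.0, 1.0, -0.022, -0.001]
wrist_force: [-0.7, -0.6, -2.7]
opening: 0.0076
```

```bash
cat >> h.py <<'E'
def st():
    from bench import arm
    from scipy.spatial.transform import Rotation as R
    o=arm.observe();q=o["orientation"];M=R.from_quat(q[[1,2,3,0]]).as_matrix()
    print("t",round(o["t"],2),"pos",o["position"].round(4),"yaw",round(np.arctan2(M[1,0],M[0,0]),4),"tilt",M[:2,2].round(4),"F",o["wrist_force"].round(2),"op",round(o["opening"],4)); return o,M
E
python3 - <<'E'
from h import *
st(); s=snap("wrist","w3"); snap("top","t3"); st()
crop(load("t3"),290,170,400,320,4,"c8")
E
```

```text
t 4.45 pos [ 0.5424 -0.0302  0.1505] yaw -0.0436 tilt [-0.001  -0.0003] F [-0.7  -0.64 -2.67] op 0.0076
t 4.55 pos [ 0.542  -0.032   0.1505] yaw -0.0469 tilt [-0.0009 -0.0011] F [-0.77 -0.69 -2.48] op 0.0082
```

View pics/w3.png

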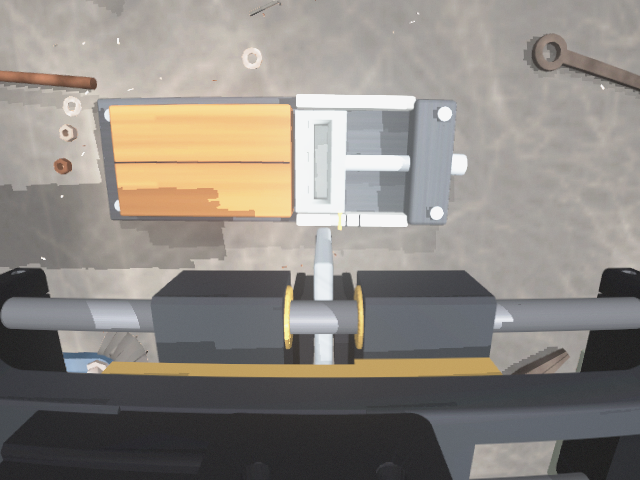

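View pics/c8.png

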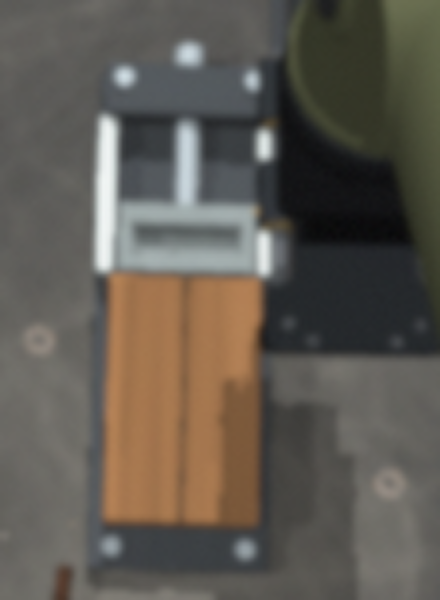

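```bash
python3 - <<'E'
from h import *
s=load("w3"); crop(s,280,90,360,280,4,"c9"); crop(s,90,80,300,240,3.6,"c10")
E
```

```text
(no output)
```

View pics/c9.png

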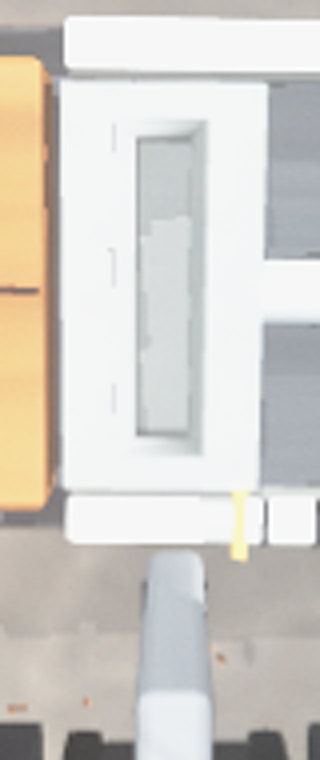

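View pics/c10.png

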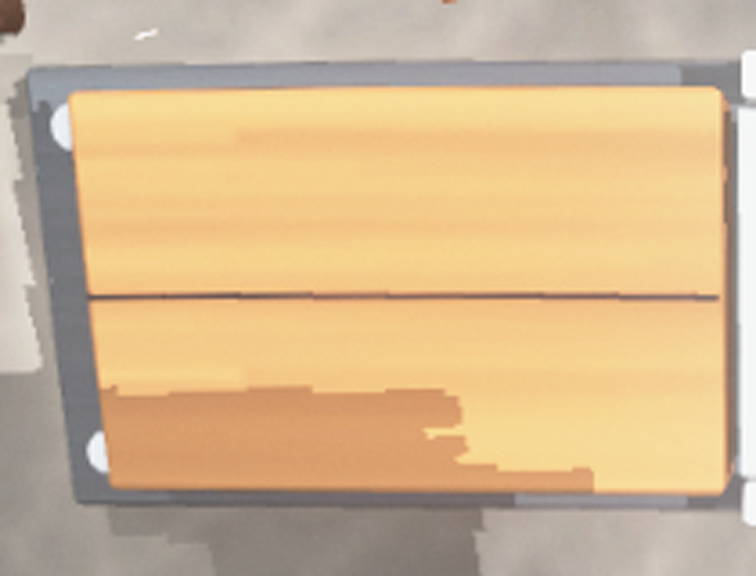

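```bash
python3 - <<'E'
from h import *
s=load("w3"); k=4
f=lambda c,o=(280,90),k=4:(np.array(c,float)+.5)/k-.5+np.array(o)
B=onz(s,f([[62,82],[267,82],[258,490],[60,490]]),.033);print("blk",B.round(4),B.mean(0))
S=onz(s,f([[205,120],[204,455]]),.033);print("slot right chamf edge",S.round(4),S.mean(0))
F=onz(s,f([[136,138],[190,138],[188,436],[135,434]]),.016);print("floor",F.round(4),F.mean(0))
L=onz(s,f([[90,297],[718,298]],(90,80),3.6),.036);d=L[1]-L[0];print("line",L.round(4),np.arctan2(d[1],d[0]))
P=onz(s,f([[137,692],[210,692]]),.160);print("plate top far",P.round(4),P.mean(0))
P=onz(s,f([[150,555],[204,555]]),.090);print("plate foot far",P.round(4),P.mean(0))
R=onz(s,f([[66,18],[66,72],[66,494],[66,543]]),.036);print("rails",R.round(4))
E
```

```text
blk [[ 0.5261  0.0658  0.033 ]
 [ 0.5618  0.0642  0.033 ]
 [ 0.558  -0.0078  0.033 ]
 [ 0.5214 -0.0062  0.033 ]] [0.54182467 0.02900173 0.033     ]
slot right chamf edge [[ 0.5508  0.0583  0.033 ]
 [ 0.5483 -0.0008  0.033 ]] [0.54952498 0.02871885 0.033     ]
floor [[0.5381 0.057  0.016 ]
 [0.5482 0.0565 0.016 ]
 [0.5455 0.0006 0.016 ]
 [0.5352 0.0014 0.016 ]] [0.54175686 0.02886052 0.016     ]
line [[0.3926 0.0372 0.036 ]
 [0.5199 0.0302 0.036 ]] -0.05519249483911243
plate top far [[ 0.5391 -0.0058  0.16  ]
 [ 0.5464 -0.0061  0.16  ]] [ 0.54273873 -0.0059075   0.16      ]
plate foot far [[ 0.5391 -0.007   0.09  ]
 [ 0.547  -0.0073  0.09  ]] [ 0.54303783 -0.00715892  0.09      ]
rails [[ 0.5276  0.0759  0.036 ]
 [ 0.5271  0.0671  0.036 ]
 [ 0.5227 -0.0065  0.036 ]
 [ 0.5221 -0.0157  0.036 ]]
```

Request:
send_rows([
  [0,30,0,0,0,-0.008,0],
  [0,30.5,0,0,0,0,0],
  [0,0,-25,0,0,0,0],
  [0,0,-20,0,0,0,0],
  [0,0,0,0,0,0,0],
  [0,0,0,0,0,0,0],
])

```text
t: 5.15
position: [0.5425, 0.0287, 0.1058]
orientation: [0.0, 1.0, -0.028, -0.0]
wrist_force: [0.4, -1.3, -2.1]
opening: 0.0077
```

```bash
python3 - <<'E'
from h import *
s=snap("wrist","w4"); snap("side","s4"); st()
crop(s,240,170,400,300,5,"c11")
crop(load("s4"),240,170,380,290,5,"c12")
E
```

```text
t 5.25 pos [0.5436 0.0293 0.1069] yaw -0.0546 tilt [ 0.002  -0.0004] F [-0.11 -0.02 -2.17] op 0.0077
```

View pics/c11.png

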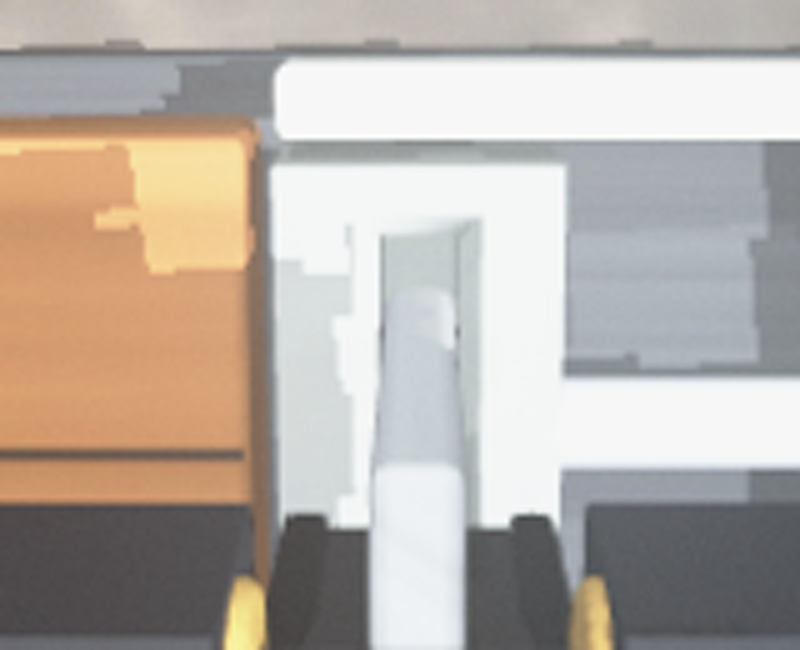

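View pics/c12.png

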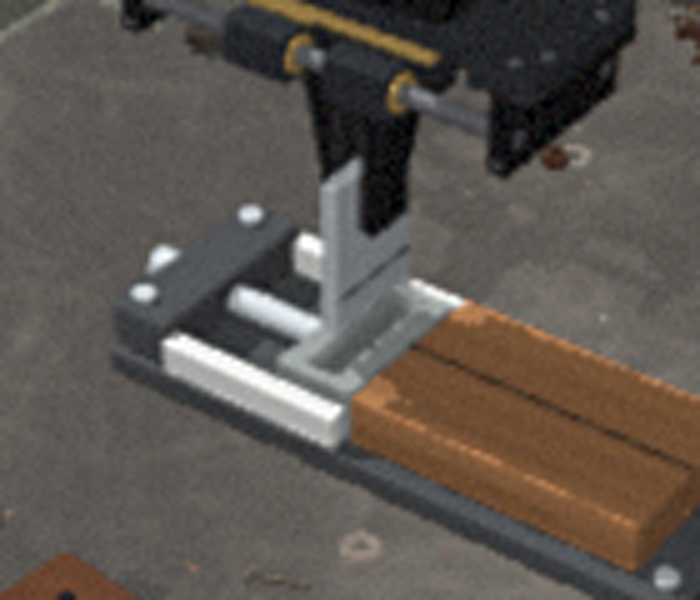

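```bash
python3 - <<'E'
from h import *
s=load("w4")
f=lambda c,o=(240,170),k=5:(np.array(c,float)+.5)/k-.5+np.array(o)
B=onz(s,f([[273,165],[567,165],[558,525],[280,525]]),.033);print("blk",B.round(4)); c=(B[0]+B[1])/2; print("far edge mid",c, "centre",c+36e-3*np.array([-.053,-1,0]))
S=onz(s,f([[483,220]]),.033);print("chamf corner",S, "-> centre", S+[-.008-.03*.053,-.03+.008*.053,0])
P=onz(s,f([[385,292],[453,292]]),.1064-.0606);print("foot far",P.round(4),"centre",P.mean(0)-.025*np.array([.053,1,0]))
P=onz(s,f([[375,465],[462,465]]),.1064+.0094);print("top far",P.round(4),"centre",P.mean(0)-.025*np.array([.053,1,0]))
E
```

```text
blk [[0.5261 0.0662 0.033 ]
 [0.562  0.0642 0.033 ]
 [0.5592 0.0178 0.033 ]
 [0.5235 0.0197 0.033 ]]
far edge mid [0.54403896 0.06519643 0.033     ] centre [0.54213096 0.02919643 0.033     ]
chamf corner [[0.55141819 0.0579628  0.033     ]] -> centre [[0.54182819 0.0283868  0.033     ]]
foot far [[0.5392 0.0523 0.0458]
 [0.5472 0.0519 0.0458]] centre [0.54188505 0.02708774 0.0458    ]
top far [[0.5398 0.0534 0.1158]
 [0.5467 0.053  0.1158]] centre [0.54195129 0.02817609 0.1158    ]
```

Request:
send_rows([
  [0,1,-8,0,0,0,0],
  [0,0,-4,0,0,0,0],
  [0,0,-4,0,0,0,0],
  [0,0,-4,0,0,0,0],
  [0,0,0,0,0,0,0],
])

```text
t: 5.75
position: [0.5422, 0.0311, 0.0848]
orientation: [-0.0, 1.0, -0.026, -0.001]
wrist_force: [0.6, -0.6, -1.8]
opening: 0.0078
```

Foot is ~9 mm inside the slot with no contact force; continue.

Request:
send_rows([
  [0,0,-3,0,0,0,0],
  [0,0,-3,0,0,0,0],
  [0,0,-2,0,0,0,0],
  [0,0,0,0,0,0,0],
])

```text
t: 6.15
position: [0.5425, 0.0311, 0.0772]
orientation: [0.0, 1.0, -0.026, -0.0]
wrist_force: [-0.2, 0.0, -2.8]
opening: 0.0075
```

Request:
send_rows([
  [0,0,-1,0,0,0,0],
  [0,0,-1,0,0,0,0],
  [0,0,0,0,0,0,0],
])

```text
t: 6.45
position: [0.5431, 0.0312, 0.0766]
orientation: [0.0, 1.0, -0.026, 0.0]
wrist_force: [-1.5, 0.1, 5.0]
opening: 0.0079
```

```bash
python3 - <<'E'
from h import *
snap("side","s5"); st()
crop(load("s5"),240,170,380,290,5,"c13")
E
```

```text
t 6.5 pos [0.5431 0.0312 0.0766] yaw -0.053 tilt [ 0.0007 -0.0004] F [-1.67 -0.19  5.12] op 0.0076
```

View pics/c13.png

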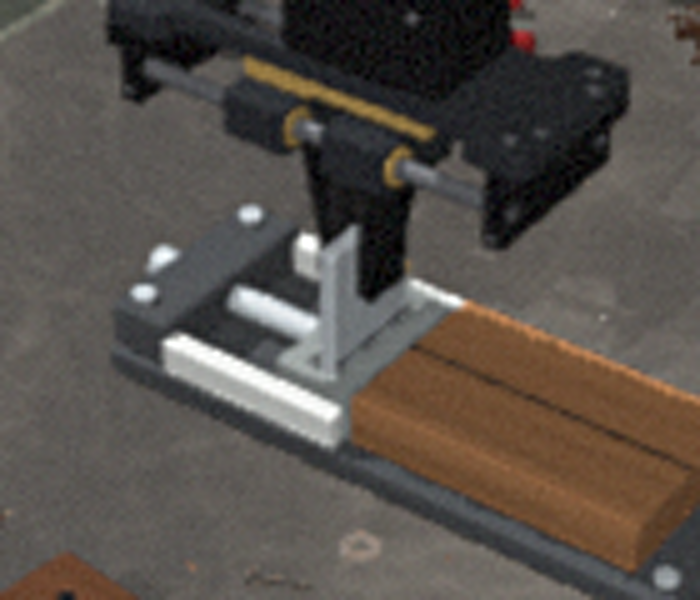

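Request:
send_rows([
  [0,0,0,0,0,0,87],
  [0,0,0,0,0,0,87],
  [0,0,0,0,0,0,87],
  [0,0,0,0,0,0,87],
  [0,0,0,0,0,0,87],
  [0,0,0,0,0,0,87],
  [0,0,0,0,0,0,87],
  [0,0,0,0,0,0,87],
])

```text
t: 7.3
position: [0.5427, 0.0311, 0.0755]
orientation: [0.0, 1.0, -0.026, 0.0]
wrist_force: [0.0, -0.5, 0.4]
opening: 0.0638
```

Request:
send_rows([
  [0,0,0,0,0,0,87],
  [0,0,10,0,0,0,87],
  [0,0,40,0,0,0,87],
  [0,0,40,0,0,0,87],
  [0,0,20,0,0,0,87],
  [0,0,0,0,0,0,87],
  [0,0,0,0,0,0,87],
])

```text
t: 8.0
position: [0.5428, 0.0311, 0.1862]
orientation: [0.0, 1.0, -0.026, 0.001]
wrist_force: [-0.7, -0.4, -0.6]
opening: 0.0867
```

```bash
python3 - <<'E'
from h import *
snap("side","s6");snap("wrist","w6"); st()
crop(load("s6"),240,170,380,290,5,"c14")
E
```

```text
t 8.1 pos [0.5419 0.031  0.1846] yaw -0.053 tilt [-0.0018 -0.0001] F [-0.52 -0.97  0.26] op 0.0869
```

View pics/c14.png

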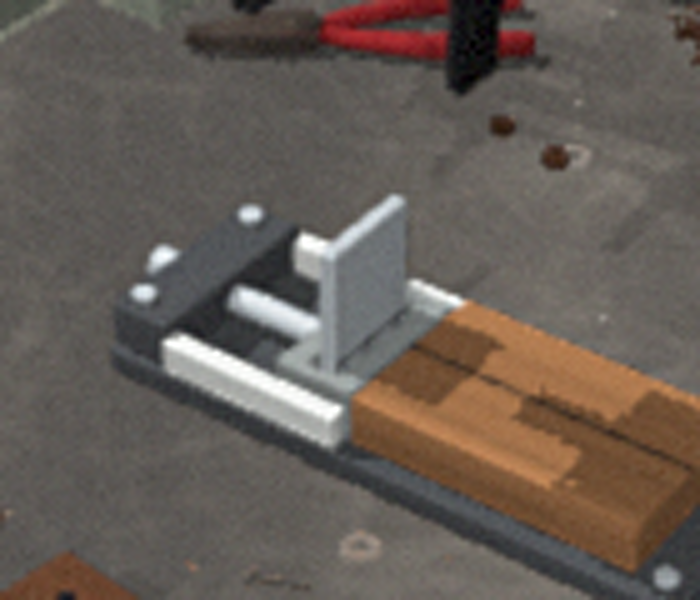

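View pics/w6.png

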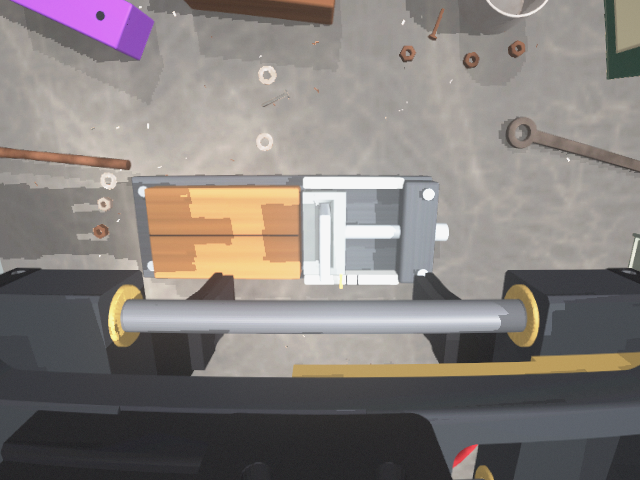

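```bash
python3 - <<'E'
from h import *
s=load("top0")
crop(s,160,220,280,370,4,"c15")
print(onz(s,[[190,265],[187,355]],0).round(3))
E
```

```text
[[0.479 0.343 0.   ]
 [0.291 0.344 0.   ]]
```

View pics/c15.png

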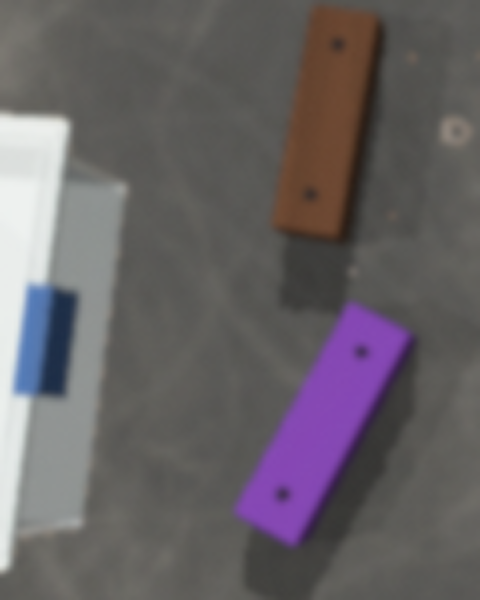

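```bash
python3 - <<'E'
from h import *
print(tri([(load("top0"),(177,249)),(load("side0"),(235,292))]))
E
```

```text
(array([0.48724964, 0.32868551, 0.14453108]), [np.float64(0.002342253158840634), np.float64(0.0023422531588408305)])
```

Request:
send_rows([
  [0,0,30,0,0,-0.14,87],
  [0,10,5,0,0,-0.14,87],
  [-5,20,0,0,0,-0.14,87],
  [-5,20,0,0,0,-0.14,87],
  [-5,20,0,0,0,-0.14,87],
  [-5,20,0,0,0,-0.14,87],
  [-5,20,0,0,0,-0.14,87],
  [-5,20,0,0,0,-0.14,87],
])

```text
t: 8.9
position: [0.5117, 0.1616, 0.2191]
orientation: [0.001, 0.831, -0.556, -0.001]
wrist_force: [0.7, 0.1, -0.5]
opening: 0.0873
```

Request:
send_rows([
  [-5,20,0,0,0,-0.14,87],
  [-5,20,0,0,0,-0.14,87],
  [-2,20,0,0,0,-0.14,87],
  [0,4,0,0,0,-0.15,87],
  [0,0,0,0,0,0,87],
  [0,0,0,0,0,0,87],
])

```text
t: 9.5
position: [0.5003, 0.2245, 0.2195]
orientation: [-0.001, -0.645, 0.764, 0.0]
wrist_force: [0.6, 0.3, -0.7]
opening: 0.0869
```

```bash
python3 - <<'E'
from h import *
snap("wrist","w7"); st()
E
```

```text
t 9.55 pos [0.5006 0.2243 0.2197] yaw -1.7406 tilt [-0.0015 -0.0008] F [ 0.4  -0.05  0.47] op 0.0869
```

View pics/w7.png

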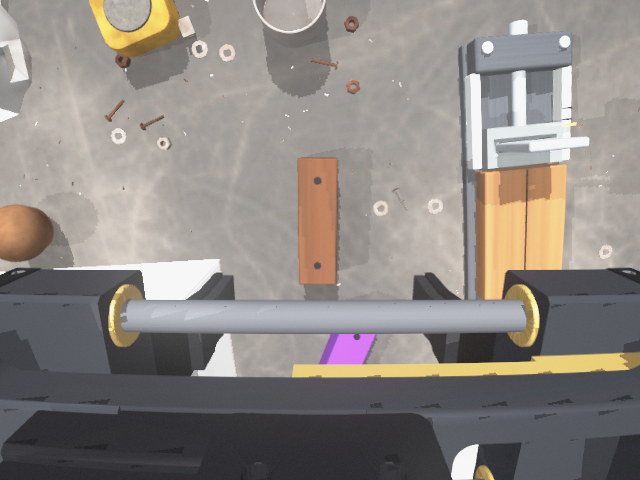

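```bash
python3 - <<'E'
from h import *
s=load("w7"); crop(s,285,145,355,295,4,"c16")
f=lambda c:np.array(c,float)
H=onz(s,[[317.5,181],[317.5,266]],.04);d=H[0]-H[1];print("holes",H.round(4),H.mean(0),np.linalg.norm(d),np.arctan2(d[1],d[0]))
P=onz(s,[[299,158],[337,158],[337,284],[298,284]],.04);print(P.round(4),P.mean(0))
print("rim corner",onz(s,[[220,260]],.145))
E
```

```text
holes [[0.5405 0.2226 0.04  ]
 [0.4615 0.2363 0.04  ]] [0.50097219 0.22945408 0.04      ] 0.08022701332273116 -0.17220447258096305
[[0.5632 0.2353 0.04  ]
 [0.5576 0.2021 0.04  ]
 [0.4403 0.2209 0.04  ]
 [0.4466 0.2581 0.04  ]] [0.50189633 0.22907683 0.04      ]
rim corner [[0.50998609 0.29019517 0.145     ]]
```

View pics/c16.png

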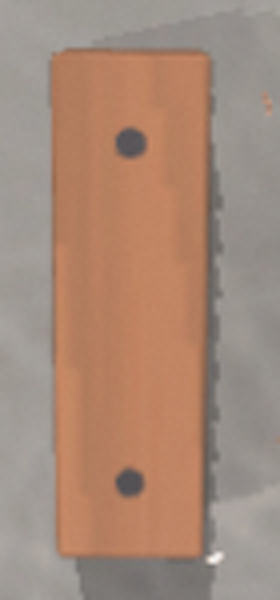

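```bash
python3 - <<'E'
from h import *
a=(load("top0"),(177.5,250));b=(load("side0"),(235,291));c=(load("w7"),(219.5,259.5))
for o in ([a,c],[b,c],[a,b,c]): print(tri(o))
print(proj(load("w7"),[[.487,.329,.145]]))
E
```

```text
(array([0.4951904 , 0.33003862, 0.08169684]), [np.float64(0.016519277863749626), np.float64(0.01651927786374956)])
(array([0.50523632, 0.30260426, 0.11633341]), [np.float64(0.0030421744692323656), np.float64(0.0030421744692324224)])
(array([0.49754829, 0.31565545, 0.1244653 ]), [np.float64(0.01978088337766111), np.float64(0.004183560128028334), np.float64(0.01798149067234972)])
[[172.74278246 301.37435213]]
```

```bash
python3 - <<'E'
from h import *
w=load("w7"); print(proj(w,[[.479,.343,0],[.487,.329,.145]]), onz(w,[[220,260]],[0.]), onz(w,[[220,260]],[0.1]))
snap("top","t7"); snap("side","s7")
E
```

```text
[[216.80606789 254.57424689]
 [172.74278246 301.37435213]] [[0.47252599 0.34105896 0.        ]] [[0.49836054 0.30598048 0.1       ]]
```

View pics/t7.png

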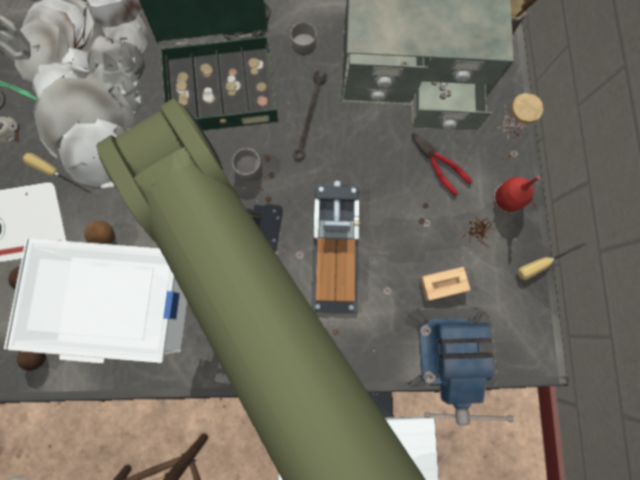

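View pics/s7.png

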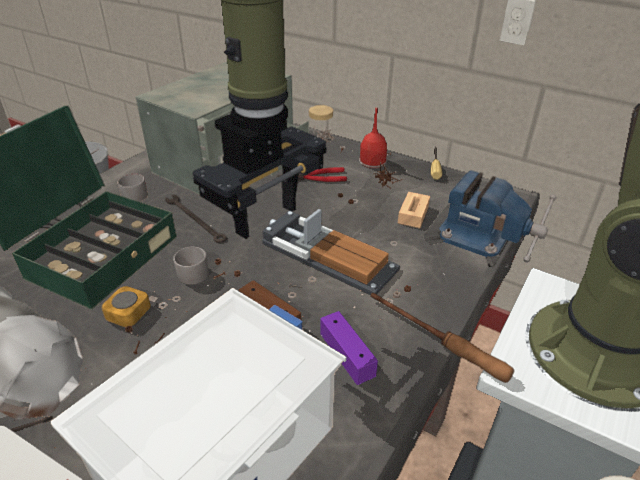

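Request:
send_rows([
  [25,1,0,0,0,0,87],
  [0,0,-40,0,0,0,87],
  [0,0,-40,0,0,0,87],
  [0,0,-40,0,0,0,87],
  [0,0,-35,0,0,0,87],
  [0,0,-20,0,0,0,87],
  [0,0,0,0,0,0,87],
  [0,0,0,0,0,0,87],
])

```text
t: 10.45
position: [0.5261, 0.2259, 0.046]
orientation: [0.0, -0.644, 0.765, 0.0]
wrist_force: [0.3, 0.3, 1.3]
opening: 0.0871
```

```bash
python3 - <<'E'
from h import *
snap("wrist","w8"); st()
E
```

```text
t 10.5 pos [0.5268 0.2263 0.0469] yaw -1.743 tilt [0.0018 0.0007] F [ 0.33 -0.49 -0.06] op 0.0869
```

View pics/w8.png

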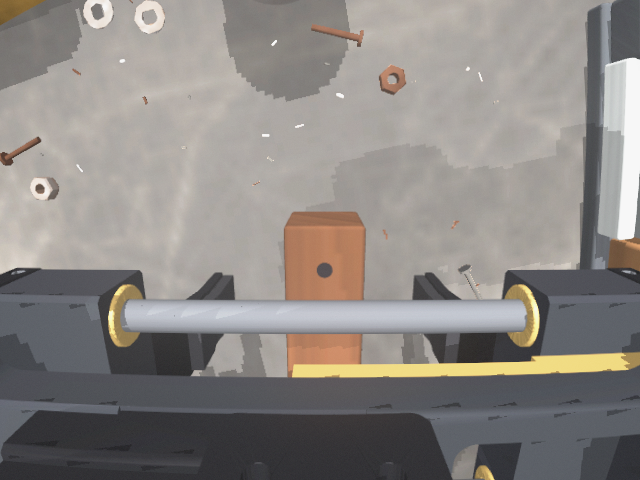

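Request:
send_rows([
  [0,0,-12,0,0,0,87],
  [0,0,-9,0,0,0,60],
  [0,0,0,0,0,0,20],
  [0,0,0,0,0,0,20],
  [0,0,0,0,0,0,20],
  [0,0,0,0,0,0,20],
  [0,0,0,0,0,0,20],
  [0,0,0,0,0,0,20],
])

```text
t: 11.3
position: [0.5258, 0.2262, 0.0248]
orientation: [0.0, -0.644, 0.765, -0.0]
wrist_force: [-0.1, 0.3, 0.9]
opening: 0.0387
```

Request:
send_rows([
  [0,0,0,0,0,0,0],
  [0,0,0,0,0,0,0],
  [0,0,0,0,0,0,0],
])

```text
t: 11.6
position: [0.5258, 0.2261, 0.0247]
orientation: [-0.0, -0.644, 0.765, -0.0]
wrist_force: [-0.3, 0.1, 2.2]
opening: 0.036
```

```bash
python3 - <<'E'
from h import *
snap("wrist","w9"); st()
E
```

```text
t 11.65 pos [0.5258 0.2261 0.0247] yaw -1.743 tilt [ 0.0001 -0.0002] F [-0.48 -1.11  2.52] op 0.0355
```

View pics/w9.png

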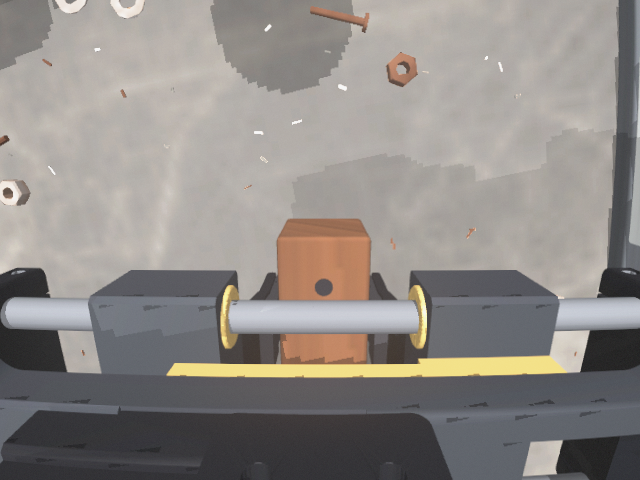

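Request:
send_rows([
  [0,0,15,0,0,0,0],
  [0,0,40,0,0,0,0],
  [0,0,45,0,0,0,0],
  [-5,-25,5,0,0,0.02,0],
  [-8,-45,0,0,0,0.03,0],
  [-8,-45,0,0,0,0.03,0],
  [-8,-45,0,0,0,0.03,0],
  [-6,-34,0,0,0,0.009,0],
])

```text
t: 12.45
position: [0.4899, 0.0292, 0.1302]
orientation: [-0.0, -0.688, 0.726, -0.001]
wrist_force: [0.1, -0.9, -1.2]
opening: 0.0358
```

Request:
send_rows([
  [0,0,-20,0,0,0,0],
  [0,0,-14,0,0,0,0],
  [0,0,0,0,0,0,0],
  [0,0,0,0,0,0,0],
])

```text
t: 12.85
position: [0.4906, 0.0335, 0.0957]
orientation: [0.0, -0.689, 0.725, 0.0]
wrist_force: [0.8, 0.9, -2.3]
opening: 0.0359
```

```bash
python3 - <<'E'
from h import *
snap("wrist","w10");snap("top","t10");snap("side","s10"); st()
E
```

```text
t 13.0 pos [0.4914 0.0331 0.0963] yaw -1.6222 tilt [0.0012 0.0002] F [ 1.29  0.26 -2.21] op 0.0359
```

View pics/w10.png

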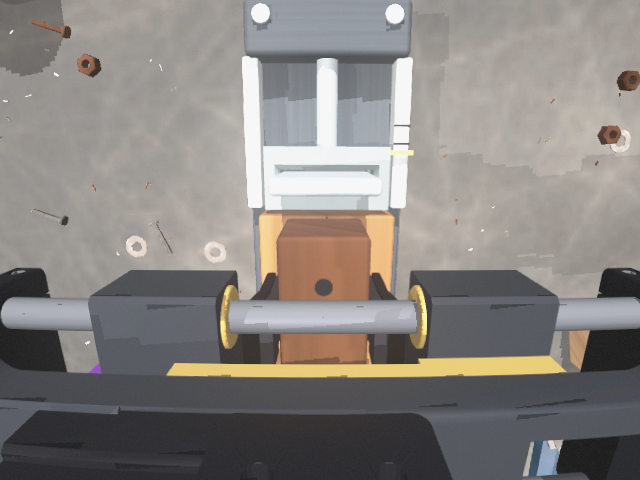

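View pics/s10.png

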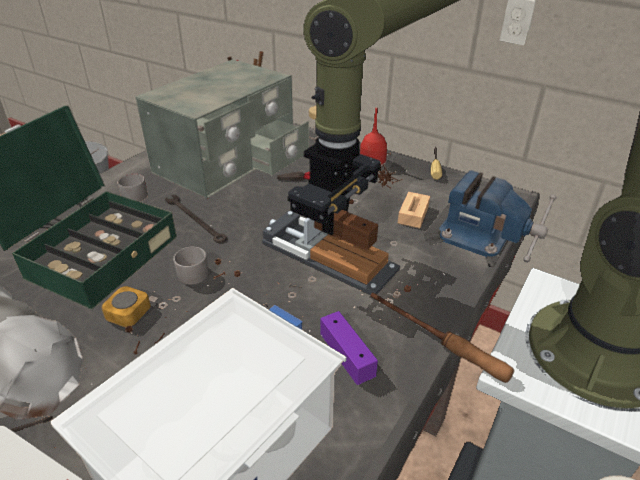

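Request:
send_rows([
  [0,-1.5,-15,0,0,0,0],
  [0,0,-10,0,0,0,0],
  [0,0,-5,0,0,0,0],
  [0,0,-2,0,0,0,0],
  [0,0,0,0,0,0,0],
])

```text
t: 13.5
position: [0.4907, 0.0308, 0.0635]
orientation: [-0.0, -0.688, 0.726, 0.0]
wrist_force: [-0.6, -0.0, -2.2]
opening: 0.0357
```

Request:
send_rows([
  [0,0,-1.5,0,0,0,0],
  [0,0,-1,0,0,0,0],
  [0,0,0,0,0,0,0],
])

```text
t: 13.8
position: [0.4908, 0.0306, 0.0612]
orientation: [-0.0, -0.688, 0.726, -0.0]
wrist_force: [-0.3, -0.3, -1.9]
opening: 0.0357
```

```bash
python3 - <<'E'
from h import *
st();snap("side","s11"); crop(load("s11"),260,180,400,300,5,"c17"); st()
E
```

```text
t 13.8 pos [0.4908 0.0306 0.0612] yaw -1.6241 tilt [ 0.0001 -0.0002] F [-0.27 -0.29 -1.88] op 0.0357
t 13.85 pos [0.4908 0.0306 0.0612] yaw -1.6239 tilt [ 0.0001 -0.0001] F [ 0.09 -0.37 -2.24] op 0.0356
```

View pics/c17.png

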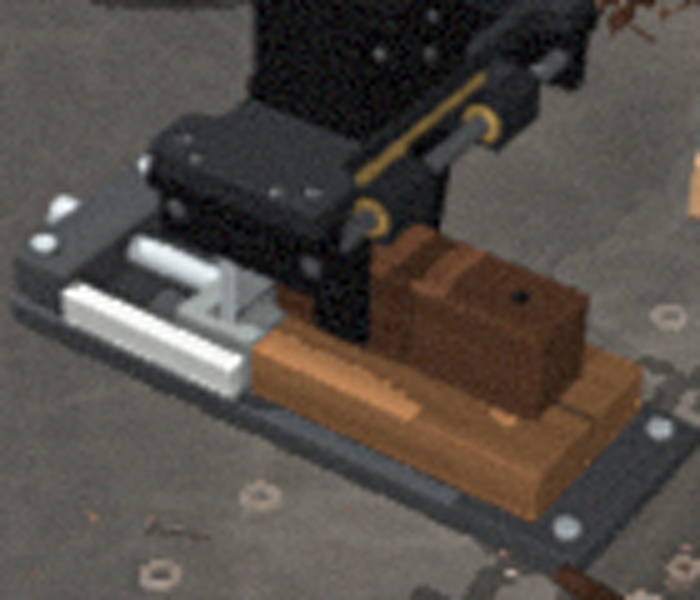

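Request:
send_rows([
  [0,0,-0.8,0,0,0,0],
  [0,0,0,0,0,0,0],
])

```text
t: 14.05
position: [0.491, 0.0306, 0.0607]
orientation: [0.0, -0.688, 0.726, -0.0]
wrist_force: [-1.7, 0.3, 2.1]
opening: 0.0355
```

Request:
send_rows([
  [2,-0.1,0,0,0,0,0],
  [2,-0.1,0,0,0,0,0],
  [2,-0.1,0,0,0,0,0],
  [2,-0.1,0,0,0,0,0],
  [2,-0.1,0,0,0,0,0],
  [2,-0.1,0,0,0,0,0],
  [0,0,0,0,0,0,0],
])

```text
t: 14.75
position: [0.5019, 0.0303, 0.0607]
orientation: [-0.001, -0.688, 0.726, 0.001]
wrist_force: [-4.5, 1.3, 5.4]
opening: 0.0356
```

```bash
python3 - <<'E'
from h import *
st();s=snap("wrist","w11"); st(); crop(s,230,90,430,240,4,"c18")
E
```

```text
t 14.75 pos [0.5019 0.0303 0.0607] yaw -1.6238 tilt [-0.0024 -0.0004] F [-4.53  1.31  5.43] op 0.0356
t 14.8 pos [0.5019 0.0303 0.0607] yaw -1.6239 tilt [-0.0023 -0.0003] F [-3.98  0.66  6.29] op 0.0359
```

View pics/c18.png

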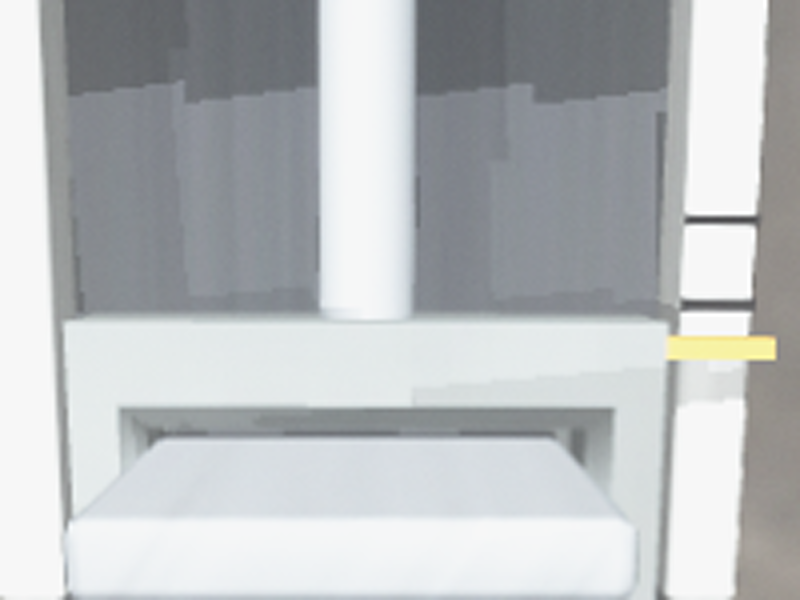

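Request:
send_rows([
  [2,-0.1,0.3,0,0,0,0],
  [2,-0.1,0,0,0,0,0],
  [2,-0.1,0,0,0,0,0],
  [0,0,0,0,0,0,0],
])

```text
t: 15.2
position: [0.5063, 0.03, 0.0607]
orientation: [-0.002, -0.688, 0.726, 0.002]
wrist_force: [-9.8, 1.1, 10.2]
opening: 0.036
```

```bash
python3 - <<'E'
from h import *
st();s=snap("wrist","w12"); crop(s,230,90,430,240,4,"c19")
E
```

```text
t 15.2 pos [0.5063 0.03   0.0607] yaw -1.6239 tilt [-0.0061 -0.0007] F [-9.8   1.13 10.2 ] op 0.036
```

View pics/c19.png

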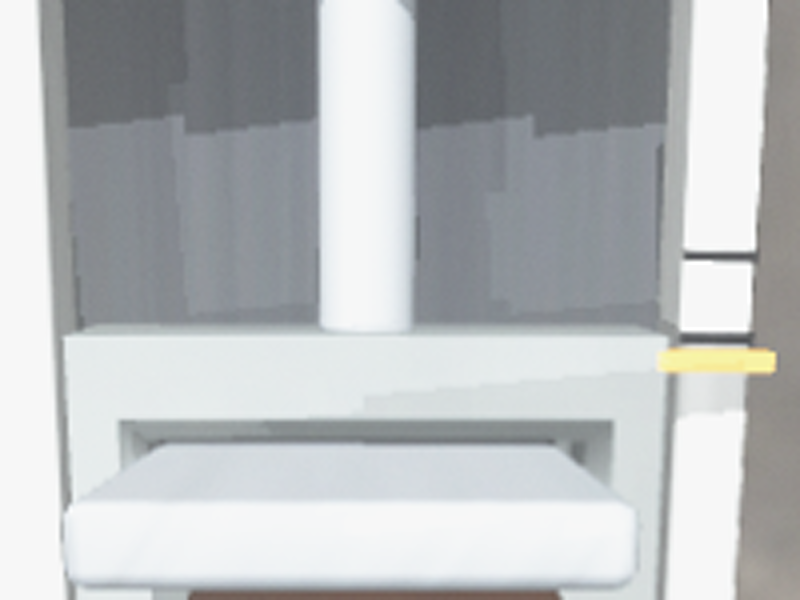

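Request:
send_rows([
  [2,-0.1,0.4,0,0,0,0],
  [2,-0.1,0.4,0,0,0,0],
  [2,-0.1,0.2,0,0,0,0],
  [1,0,0,0,0,0,0],
  [0,0,0,0,0,0,0],
])

```text
t: 15.75
position: [0.5124, 0.0296, 0.0607]
orientation: [-0.003, -0.688, 0.726, 0.002]
wrist_force: [-10.0, 0.2, 5.6]
opening: 0.0359
```

```bash
python3 - <<'E'
from h import *
st();s=snap("wrist","w13"); crop(s,230,90,430,240,4,"c20")
E
```

```text
t 15.75 pos [0.5124 0.0296 0.0607] yaw -1.6238 tilt [-0.0078 -0.0005] F [-9.98  0.21  5.56] op 0.0359
```

View pics/c20.png

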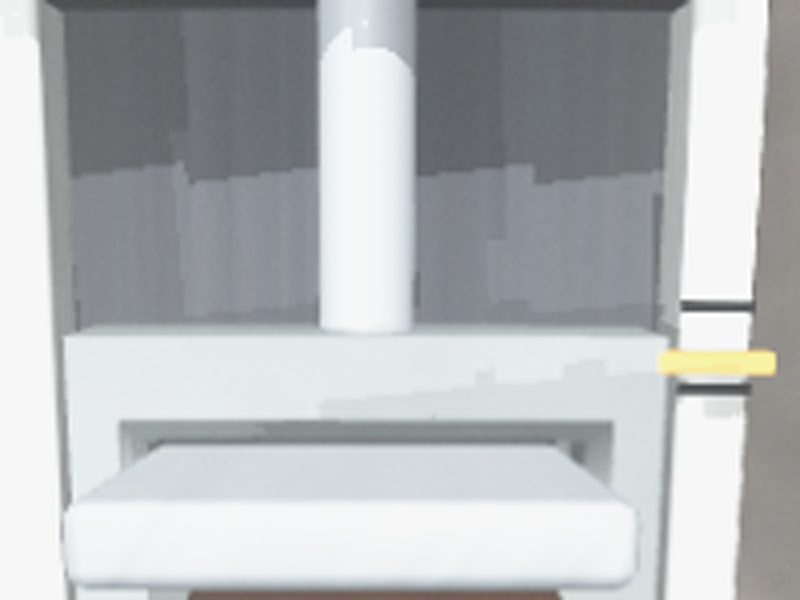

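Request:
send_rows([
  [1,0,0,0,0,0,0],
  [0.7,0,0,0,0,0,0],
  [0,0,0,0,0,0,0],
  [0,0,0,0,0,0,0],
])

```text
t: 16.2
position: [0.5137, 0.0296, 0.0607]
orientation: [-0.003, -0.688, 0.726, 0.003]
wrist_force: [-10.5, 0.4, 6.3]
opening: 0.0356
```

```bash
python3 - <<'E'
from h import *
st();s=snap("wrist","w14"); crop(s,230,90,430,240,4,"c21"); snap("side","s14"); crop(load("s14"),250,180,400,300,5,"c22"); st()
E
```

```text
t 16.2 pos [0.5137 0.0296 0.0607] yaw -1.6238 tilt [-0.0084 -0.0007] F [-10.48   0.37   6.3 ] op 0.0356
t 16.3 pos [0.5137 0.0296 0.0607] yaw -1.6239 tilt [-0.0084 -0.0007] F [-10.13  -0.16   6.5 ] op 0.0356
```

View pics/c21.png

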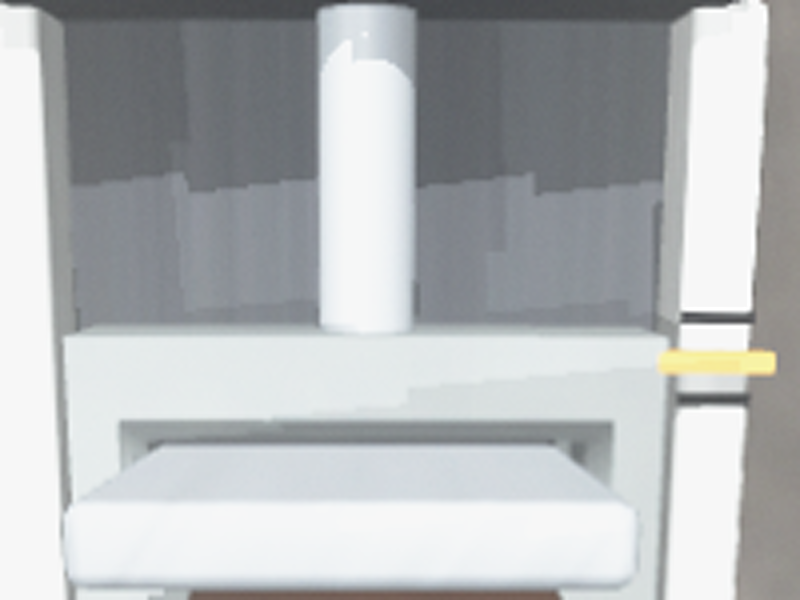

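View pics/c22.png

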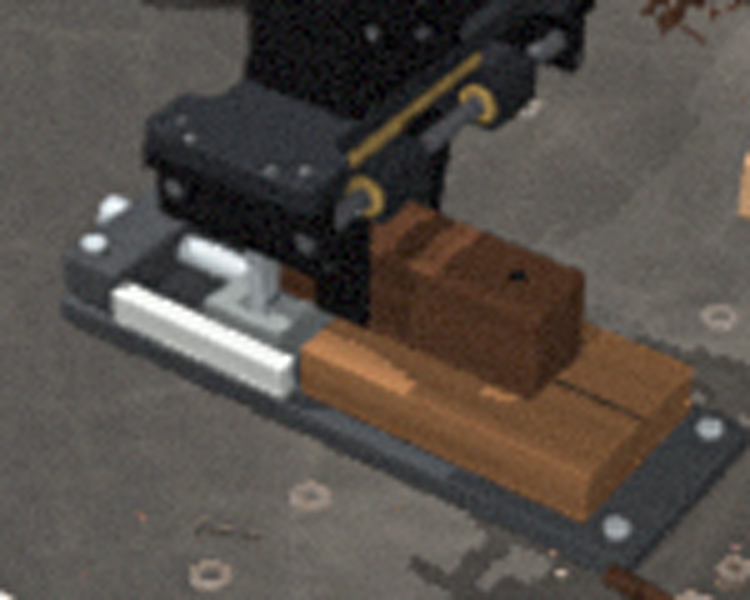

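Request:
send_rows([
  [0,0,0,0,0,0,0],
  [0,0,0,0,0,0,0],
  [0,0,0,0,0,0,0],
  [0,0,0,0,0,0,0],
  [0,0,0,0,0,0,0],
  [0,0,0,0,0,0,0],
  [0,0,0,0,0,0,0],
  [0,0,0,0,0,0,0],
])

```text
t: 17.1
position: [0.5137, 0.0296, 0.0607]
orientation: [-0.003, -0.688, 0.726, 0.003]
wrist_force: [-9.9, 0.5, 6.3]
opening: 0.0357
```

Request:
send_rows([
  [0,0,0,0,0,0,0],
  [0,0,0,0,0,0,0],
  [0,0,0,0,0,0,0],
  [0,0,0,0,0,0,0],
  [0,0,0,0,0,0,0],
  [0,0,0,0,0,0,0],
  [0,0,0,0,0,0,0],
  [0,0,0,0,0,0,0],
])

```text
t: 17.9
position: [0.5137, 0.0296, 0.0607]
orientation: [-0.003, -0.688, 0.726, 0.003]
wrist_force: [-10.3, 0.4, 7.0]
opening: 0.0357
```

Request:
send_rows([
  [0,0,0,0,0,0,0],
  [0,0,0,0,0,0,0],
  [0,0,0,0,0,0,0],
  [0,0,0,0,0,0,0],
  [0,0,0,0,0,0,0],
  [0,0,0,0,0,0,0],
  [0,0,0,0,0,0,0],
  [0,0,0,0,0,0,0],
])

```text
t: 18.7
position: [0.5137, 0.0296, 0.0607]
orientation: [-0.003, -0.688, 0.726, 0.003]
wrist_force: [-9.7, -1.5, 6.5]
opening: 0.0357
```

Request:
send_rows([
  [0,0,0,0,0,0,0],
  [0,0,0,0,0,0,0],
  [0,0,0,0,0,0,0],
  [0,0,0,0,0,0,0],
  [0,0,0,0,0,0,0],
  [0,0,0,0,0,0,0],
  [0,0,0,0,0,0,0],
  [0,0,0,0,0,0,0],
])

```text
t: 19.5
position: [0.5137, 0.0296, 0.0607]
orientation: [-0.003, -0.688, 0.726, 0.003]
wrist_force: [-9.4, 0.5, 7.2]
opening: 0.0358
```

Request:
send_rows([
  [0,0,0,0,0,0,0],
  [0,0,0,0,0,0,0],
  [0,0,0,0,0,0,0],
  [0,0,0,0,0,0,0],
  [0,0,0,0,0,0,0],
  [0,0,0,0,0,0,0],
  [0,0,0,0,0,0,0],
  [0,0,0,0,0,0,0],
])

```text
t: 20.3
position: [0.5137, 0.0296, 0.0607]
orientation: [-0.003, -0.688, 0.726, 0.003]
wrist_force: [-9.6, -0.4, 7.4]
opening: 0.036
```

```bash
python3 - <<'E'
from h import *
st();s=snap("wrist","w15"); st()
E
```

```text
t 20.3 pos [0.5137 0.0296 0.0607] yaw -1.6238 tilt [-0.0084 -0.0007] F [-9.65 -0.36  7.35] op 0.036
t 20.35 pos [0.5137 0.0296 0.0607] yaw -1.6239 tilt [-0.0084 -0.0007] F [-10.4    0.61   6.21] op 0.0356
```

View pics/w15.png

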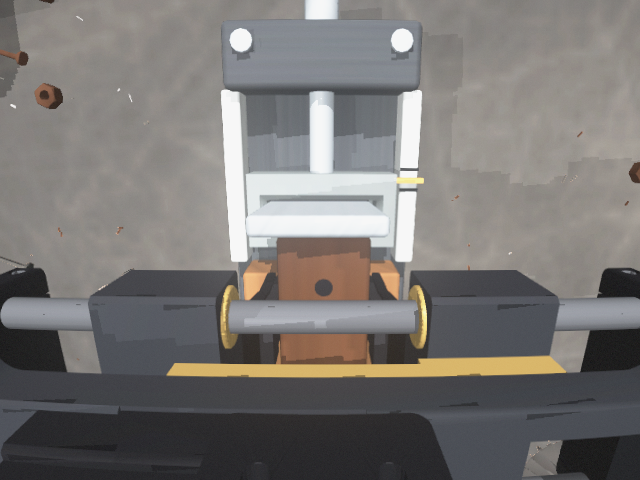

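```bash
python3 -c "
from bench import arm
print(arm.job_done())"
```

```text
the job is handed in; nothing more can be done
None
```

I pushed the steel plate home in the sprung block's slot, let go of it, and gripped the dark cleat and pressed it along the bed against the plate. The push held steady for about 4 s. I handed the job in still holding it, at t ≈ 20 s.

My last checks showed:
- **Plate:** it bottomed at the height expected for fully home, and pictures after release showed it standing upright in the slot.
- **Pointer:** it stood about midway between the two marks, which I read as about 9.5 to 9.8 mm of travel (roughly 9.7 N). The block never came near its end stop.
- **Push:** the wrist force along x stayed at 9.4 to 10.4 N. Part of that is bed friction, so the force on the plate is best judged from the pointer.
- **Cleat:** the tool stayed put through the hold, with 0.008 rad of tilt. The cleat looked flat on the bed and along the centre line.
- **Tin, pliers and tape measure:** I never touched them, and none looked moved in the pictures, though I did not measure their positions again at the end.

One disagreement: the side and top cameras differed by 4 to 6 mm in y, so I placed everything from the wrist camera and from contact.

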